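# Turn the chilled ball dish to the tumbler

## Task

On the drinks chiller, turn the dial clockwise until its pointer stands at the long mark, the one on the side of the cold plate. Then take the dished plate by its arched handle, lift it 6 to 10 cm straight up off the cold plate, and turn it about a quarter turn so that its pouring lip points at the short tumbler, not at the tall glass, keeping it level and the steel ball lying loose in the middle, without touching the ball or disturbing the other things. Finish while still holding the dish there, level and still over the cold plate.

Things in the scene. Friction and masses are not known exactly. Their poses are not given: they have to be found in the camera images.
- chiller: fixed drinks chiller: a low box 300 x 170 x 40 mm with a pale metal top, standing on the worktop; origin under its centre at worktop height, z up, x from the dial at the front towards the cold plate at the back (it may be turned up to 0.28 rad). Dial axis at x = -70 mm, centre of the cold plate at x = +80 mm, both at y = 0. The cold plate is a steel disc 104 mm across, its top 45 mm above the worktop, with a collar 3 mm high round the dish's foot
- dial (a joint): the dial's angle in rad: it grows as the dial turns clockwise seen from above. At 0 the pointer looks to the chiller's -x (front), at pi/2 to its +y, at pi (3.14) at the long mark, to its +x (the cold plate). The pointer is a white line at one end of the top of the grip bar. Friction holds the dial (0.03 N m); stops at 0 and 6.28
- dial_grip (a point): point on the dial's upright axis, in the middle of its grip bar, 77 mm above the worktop. The bar is black, 46 mm long, 14 mm thick and 32 mm tall (its top 84 mm above the worktop), and stands on a 48 mm disc whose top is 54 mm above the worktop. The point turns with the dial: its -x axis is the way the pointer looks, the bar's length lies along its x
- dial_mark (a point): middle of the long mark (20 x 4 mm) on the chiller's top, 50 mm behind the dial's axis; the other marks are 6 mm long and 30 degrees apart
- plate_centre (a point): centre of the cold plate's top, 45 mm above the worktop
- dish: loose round steel dished plate, 128 mm across, 22 mm high at the rim, 0.22 kg, standing on the cold plate; origin at the centre of its underside, z up, x towards its pouring lip. An arched handle stands over it across the lip direction: its posts meet the rim at y = +-60 mm. It starts with the lip roughly towards the dial. The dish may be turned on the plate at the start by up to 0.2 rad from that.
- handle_grip (a point): middle of the handle's straight dark wooden grip, 105 mm above the dish's underside, over the dish's centre; the grip is 70 mm long along the dish's y, 12 mm thick along its x, 18 mm tall. Axes as the dish's
- lip (a point): tip region of the pouring lip, a short steel trough 30 mm wide, 85 mm from the dish's axis along its x
- dish_mid (a point): where the ball's centre is when the ball lies in the middle of the dish: 27 mm above the dish's underside on its axis. The hollow is a part of a sphere of 130 mm radius, with a flat middle about 16 mm across
- ball_center (a point): centre of the loose steel ball, 40 mm across, 0.12 kg, that lies in the middle of the dish. Its top is 47 mm above the dish's underside; it rolls if the dish is tipped or jerked
- tumbler: the short glass, 70 mm across and 87 mm high, on the worktop about 170 mm to the left or the right of the cold plate's centre (the tall glass is on the other side); origin at the centre of its underside
- highball: the tall glass, 69 mm across and 154 mm high, on the worktop on the side opposite to the tumbler; origin at the centre of its underside; leave it alone. A fixed brass post, 23 mm thick, of the shelf rack rises behind that area at world x = 0.73, y = -0.28 m: keep clear of it
- jigger: small steel jigger, 37 mm across and 68 mm high, on the worktop beside the dial, on the right; leave it alone
- bitters: small bitters bottle, 39 mm across and 100 mm high, on the worktop beside the dial, on the left; leave it alone
Not all that is in view belongs to the job. Of the things that look like the part that bears ball_center, the middle-sized one is meant.

How it is judged:
By the outcome, as a careful person would: the job done as asked, in the order asked, and still so for the second after the job is handed in, while the arm keeps its last pose, push and grip.
It also fails if it takes over 54 s, if anything falls off the work surface, if the arm or the gripper's body presses on something with over 40 N, if the wrist force passes 120 N, or if a joint passes its speed limit or range.

## Robot

A 6-joint arm with a two-finger parallel gripper is mounted at the origin on a cart in front of the work surface, level with it; the furniture and walls round the work are solid. World frame = base frame: x ahead of the robot, y to its left, z up, the work surface at z = 0. Lengths are in mm, angles in rad, forces in N, time in s.
With the tool pointing down it reaches from about 275 to 750 mm from the base axis. Payload 10.2 kg.
Tool frame: the origin (TCP) lies midway between the tips of the shut fingers; the grasp point (between the pads) lies 19 mm behind it; z points along the fingers, y is the direction in which the jaws open and shut (so a half turn about z gives the same grasp; the last joint's range is limited). The gripper opens to 85 mm and grips with 20 to 120 N. Pads are 22 mm wide; open, the fingers measure 114 mm over their backs; the gripper's body (76 mm by 85 mm) begins 54 mm behind the grasp point. The pads swing forward as they close: fully open they stand 13 mm farther back than shut.
Start: joints at [1.11, 0.313, 1.498, -0, 1.331, -0.223], TCP at [123.684, 510.229, 231.294] pointing down, gripper open.
Joint ranges: [-2.94, 2.94], [-0.97, 2.17], [0.19, 2.56], [-1.23, 4.37], [0.02, 3.11], [-2.88, 2.88]. Speed limits (rad/s): [2.39, 2.39, 3.01, 3.14, 3.14, 3.14].

## Interface

Orientations are given as a unit quaternion [w, x, y, z].
In Python, from rig import sense, capture, finish_job, search_frame, trace gives the robot as it stands.
- The arm moves only by the tool arm_command, never from a script. Its argument "steps" is one flat list of numbers, 5 for each row, row after row: the shift along the world's x, y, z in units of 50 mm (1.0 is 50 mm), then the turn about the world's z in units of 5 degrees (1.0 is 5 degrees), then the opening in per cent of the stroke, from 0 (shut) to 100 (fully open). In form: [dx, dy, dz, twist, fingers, dx, dy, dz, twist, fingers, ...]. A call has 1 to 5 rows; each row shifts and turns the commanded pose from where the row before left it; what a row does not reach is not made up. A row lasts 1/8 s, in which the tool goes at most 62.5 mm and 10.7 degrees, less where a joint would pass 70% of its speed; a pose out of reach is approached as far as the arm can. A call is refused whole if a number of a shift passes 1 or a number of a turn 1, either way. A call with a gripper value outside its range is refused whole. The fingers move at their own pace and stop on an object; "grip_force" is the grip in N (left out, the last holds). Time passes only in rows, so rows that do not move let the fingers close. It gives the time, the measured TCP pose, the force and the opening at its end, in the units of the state.
- sense(): the state, without advancing time (a new reading comes with each control period).
- capture(name): name is "scene" or "side" or "wrist"; returns a dict with "frame" (384x512x3 uint8, blue, green, red), "fov_y" (degrees; the focal length in pixels is half the picture's height over the tangent of half this angle, whatever the lens; pixels are square), "cx", "cy" (the principal point, pixels), "extrinsics" (4x4, takes a point from world to camera coordinates). Camera axes: x right, y down, z forward; pixel columns grow to the right and rows downward; lengths in mm; the calibration is good to about 2 mm. A picture is of the moment at which its call begins. There is no depth.
- finish_job(): hands the job in, once; it reports no verdict.
Trained networks look in a picture, given as the dict that the camera call returned (one of the last four; its "shot" number tells which), for a name from the list of things; names that differ only in an ending like _2 or _b are one class to them, and where a whole thing is asked for, a point or a joint stands for the part that bears it (a point fixed in the world has none). Each returns a list of dicts, best first, with "score" (0 to 1); they miss things now and then, are a little off and sometimes report something else, mostly with a low value. They report only what shows in the picture. A call takes as long as a camera call. They do not tell look-alikes from the thing itself.
- search_frame(picture, target): "point" ([x, y, z] in mm, in world coordinates, good to about 4 mm: the middle of the surface that is visible of it).
- trace(picture, target): "mask" (384x512 bool, what is visible of it).
The state is a dict: "time_s": time; "joints": joint angles; "dq": joint speeds; "tau": joint torques, N m; "eef_pos": TCP position; "ee_rot": TCP orientation; "force": force on the tool from outside, world axes, zero at the start; "wrist_torque": the same for the moment, N m; "grip_width": opening from 0.0 (shut) to 1.0 (fully open).
Only numpy, scipy, OpenCV 4.12 (cv2) and the standard library are available. Lean on these libraries where they do the work, as an engineer would, in place of code of your own. Each camera call takes 0.05 s, during which the arm holds its last target. There are 200 camera calls.

## Working session

There is one attempt and no reset: what is moved stays moved. The work goes in short steps, Python scripts to look and compute and a tool call to move; the robot and the scene stay as the last step left them, time stands still between calls to the robot, and variables do not carry over. Pictures are saved under pics/ and viewed, on a budget of 10 in all, crops included, one or two more only if the job needs it, and the job is handed in when it is done.

Besides the shell and the picture viewer there is one more tool, called by a JSON object that holds its "method" and its "body", one argument or row to a line. arm_command: Moves the arm, as the interface text tells. Its arguments: {"type":"object","properties":{"steps":{"type":"array"},"grip_force":{"type":"number"}},"required":["steps"]}

```bash
mkdir -p pics; cat > h.py <<'E'
import numpy as np,cv2
from rig import sense,capture,search_frame,trace
def proj(c,P):
    P=np.atleast_2d(P);E=np.array(c["extrinsics"]);q=P@E[:3,:3].T+E[:3,3]
    f=192/np.tan(np.radians(c["fov_y"])/2)
    return np.c_[c["cx"]+f*q[:,0]/q[:,2],c["cy"]+f*q[:,1]/q[:,2]]
def ray(c,uv):
    E=np.array(c["extrinsics"]);f=192/np.tan(np.radians(c["fov_y"])/2)
    d=E[:3,:3].T@np.array([(uv[0]-c["cx"])/f,(uv[1]-c["cy"])/f,1]);o=-E[:3,:3].T@E[:3,3];return o,d
def onz(c,uv,z):
    o,d=ray(c,uv);return o+d*(z-o[2])/d[2]
E
python3 - <<'E'
from h import *
s=sense();print(s)
for n in["scene","side"]:
    c=capture(n);cv2.imwrite(f"pics/{n}1.png",c["frame"])
    print(n,c["fov_y"],np.round(np.array(c["extrinsics"]),2).tolist())
    for t in["chiller","dial","dial_grip","dial_mark","dish","handle_grip","lip","ball_center","tumbler","highball","jigger","bitters","plate_centre"]:
        try:
            r=search_frame(c,t);print(t,[(np.round(x["point"]).tolist(),round(x["score"],2),proj(c,x["point"]).round()[0].tolist()) for x in r[:4]])
        except Exception as e:print(t,e)
E
```

```text
{'time_s': 0.0, 'joints': array([ 1.10958430e+00,  3.13432135e-01,  1.49845114e+00, -2.20985798e-06,
        1.33099271e+00, -2.23384259e-01]), 'dq': array([ 0.00010189,  0.00021201, -0.00098626,  0.00103722, -0.0013123 ,
       -0.00083062]), 'tau': array([-2.22683069e-03, -4.12265861e+01, -2.59744370e+01, -3.65471005e-04,
        4.18257012e-03,  1.23020553e-05]), 'eef_pos': array([123.57102309, 509.98147144, 230.73892426]), 'ee_rot': array([-2.14367181e-04,  1.18633547e-01,  9.92937898e-01, -6.04803475e-04]), 'force': array([-0.63440123, -0.56467601,  0.47052301]), 'wrist_torque': array([-0.0214928 ,  0.03652768,  0.0389221 ]), 'grip_width': 1.003531915723479}
scene 51.45208057889395 [[0.6, -0.8, 0.02, -417.47], [-0.4, -0.33, -0.86, 266.69], [0.69, 0.51, -0.51, 781.18], [0.0, 0.0, 0.0, 1.0]]
chiller [([452.0, -180.0, 40.0], 0.63, [259.0, 233.0])]
dial [([441.0, -151.0, 53.0], 0.58, [247.0, 226.0])]
dial_grip [([439.0, -156.0, 58.0], 0.78, [248.0, 226.0])]
dial_mark [([450.0, -180.0, 35.0], 0.7, [259.0, 235.0]), ([438.0, -157.0, 55.0], 0.63, [248.0, 227.0])]
dish [([590.0, -165.0, 
[... 975 characters left out ...]
.0, -156.0, 63.0], 0.77, [216.0, 222.0])]
dial_mark [([473.0, -194.0, 39.0], 0.66, [230.0, 241.0]), ([590.0, -160.0, 65.0], 0.38, [280.0, 210.0])]
dish [([590.0, -160.0, 63.0], 0.67, [281.0, 211.0])]
handle_grip [([590.0, -163.0, 63.0], 0.68, [281.0, 212.0])]
lip [([595.0, -163.0, 61.0], 0.68, [283.0, 212.0])]
ball_center [([542.0, 94.0, 33.0], 0.72, [225.0, 163.0]), ([594.0, -171.0, 79.0], 0.64, [285.0, 208.0])]
tumbler [([588.0, -338.0, 57.0], 0.62, [315.0, 274.0])]
highball [([607.0, -19.0, 107.0], 0.64, [266.0, 156.0])]
jigger [([438.0, -310.0, 46.0], 0.94, [228.0, 285.0])]
bitters [([454.0, -12.0, 51.0], 0.95, [199.0, 187.0])]
plate_centre [([475.0, -194.0, 42.0], 0.85, [231.0, 240.0])]
```

View pics/scene1.png

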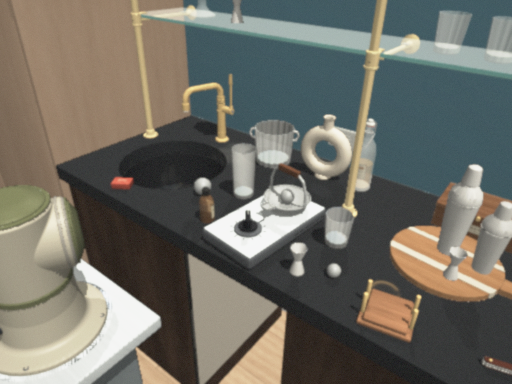

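View pics/side1.png

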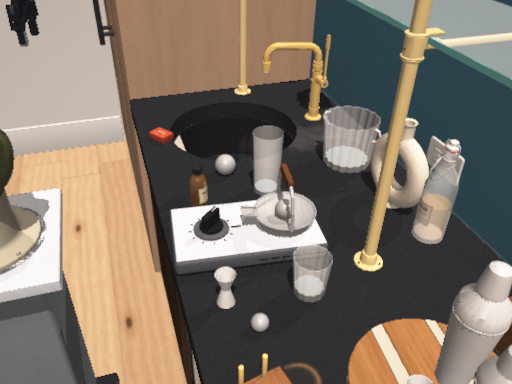

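The scene picture shows the chiller with its dial at (248,222), the dish and ball at (287,198), the tumbler on the right (338,228), the highball on the left (243,170) and decoy balls at (203,186) and (334,270). The side picture agrees. Next I'll move above the dial for a close look.

{"method": "arm_command", "body": {
  "steps": [0.4, -0.9, 0.6, 0, 100, 0.4, -0.9, 0.6, 0, 100, 0.4, -0.9, 0.4, 0, 100, 0.4, -0.9, 0.2, 0, 100, 0.4, -0.9, 0, 0, 100]
}}

```text
time_s: 2.02
eef_pos: [224.2, 283.9, 322.1]
ee_rot: [0.001, 0.118, 0.993, 0.001]
force: [0.7, -0.3, -0.4]
grip_width: 0.998
```

{"method": "arm_command", "body": {
  "steps": [0.4, -0.9, 0, 0, 100, 0.4, -0.9, 0, 0, 100, 0.4, -0.9, 0, 0, 100, 0.4, -0.9, 0, 0, 100, 0.4, -0.9, 0, 0, 100]
}}

```text
time_s: 2.65
eef_pos: [324.0, 58.6, 321.6]
ee_rot: [0.001, 0.119, 0.993, 0.0]
force: [0.1, 0.8, 0.3]
grip_width: 0.998
```

{"method": "arm_command", "body": {
  "steps": [0.5, -0.8, 0, 0, 100, 0.5, -0.8, 0, 0, 100, 0.5, -0.8, 0, 0, 100, 0.5, -0.8, 0, 0, 100, 0, 0, 0, 0, 100]
}}

```text
time_s: 3.28
eef_pos: [424.4, -101.7, 320.5]
ee_rot: [-0.001, 0.12, 0.993, 0.0]
force: [-0.0, 0.2, -0.6]
grip_width: 0.999
```

```bash
python3 - <<'E'
from h import *
s=sense();print(s["time_s"],s["eef_pos"],s["ee_rot"],s["joints"])
c=capture("wrist");cv2.imwrite("pics/w1.png",c["frame"]);np.save("w1.npy",{k:v for k,v in c.items() if k!="frame"},allow_pickle=True)
print(np.round(np.array(c["extrinsics"]),2).tolist(),c["fov_y"])
for t in["chiller","dial_grip","dial_mark","dish","handle_grip","lip","ball_center","tumbler","jigger","bitters"]:
        r=search_frame(c,t);print(t,[(np.round(x["point"]).tolist(),round(x["score"],2),proj(c,x["point"]).round()[0].tolist()) for x in r[:3]])
E
```

```text
3.275 [ 424.38014539 -101.73604377  320.47795997] [-7.26491866e-04  1.20014459e-01  9.92771854e-01  2.18854004e-04] [-5.04959357e-01  6.08871323e-02  1.57204805e+00 -1.39749448e-04
  1.51016853e+00 -1.83513815e+00]
[[0.24, 0.97, -0.0, -3.03], [0.93, -0.23, 0.3, -482.19], [0.29, -0.07, -0.95, 334.18], [0.0, 0.0, 0.0, 1.0]] 59.407369333982935
chiller [([459.0, -140.0, 41.0], 0.59, [227.0, 186.0]), ([590.0, -162.0, 82.0], 0.37, [235.0, 292.0])]
dial_grip [([440.0, -138.0, 61.0], 0.85, [224.0, 176.0])]
dial_mark [([460.0, -136.0, 44.0], 0.56, [230.0, 186.0]), ([440.0, -138.0, 62.0], 0.48, [224.0, 176.0])]
dish [([593.0, -161.0, 61.0], 0.84, [237.0, 285.0]), ([591.0, -164.0, 84.0], 0.58, [234.0, 295.0])]
handle_grip [([591.0, -159.0, 66.0], 0.87, [238.0, 286.0])]
lip [([595.0, -159.0, 66.0], 0.95, [239.0, 288.0]), ([462.0, -139.0, 40.0], 0.24, [229.0, 187.0])]
ball_center [([590.0, -161.0, 81.0], 0.95, [236.0, 292.0]), ([474.0, -373.0, 27.0], 0.9, [70.0, 231.0]), ([540.0, 100.0, 44.0], 0.69, [420.0, 202.0])]
tumbler [([595.0, -156.0, 65.0], 0.48, [240.0, 287.0]), ([597.0, -8.0, 51.0], 0.45, [346.0, 260.0])]
jigger [([430.0, -302.0, 48.0], 0.84, [100.0, 195.0]), ([596.0, -162.0, 64.0], 0.47, [236.0, 289.0])]
bitters [([445.0, -1.0, 65.0], 0.62, [336.0, 153.0])]
```

View pics/w1.png

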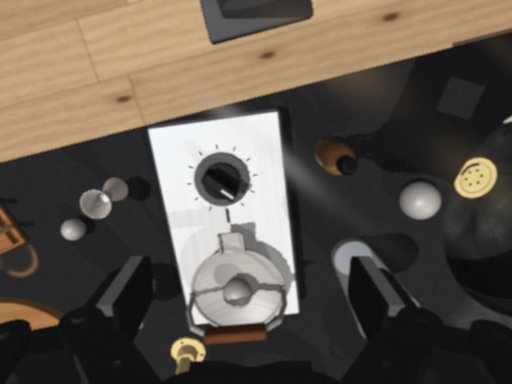

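The wrist view shows the chiller with top corners at (150,128), (277,111) and (299,313), the dial disc at (221,179) and the long mark at (228,215). The pointer's white line is near (227,194), and the dish handle lies across at (235,335).

```bash
python3 - <<'E'
from h import *
c=np.load("w1.npy",allow_pickle=True).item();im=cv2.imread("pics/w1.png")
for n,uv,z in[("FL?",(150,128),40),("FR?",(277,111),40),("B",(299,313),40),("disc",(221,179),54),("mark",(228,215),40),("ptr",(227,194),84),("ball",(237,291),92),("gripL",(205,335),155),("gripR",(266,332),155),("lipL",(221,235),64),("lipR",(243,234),64)]:
    print(n,onz(c,uv,z).round(1))
cv2.imwrite("pics/w1c.png",cv2.resize(im[130:350,160:310],None,fx=2.7,fy=2.7,interpolation=cv2.INTER_CUBIC))
E
```

```text
FL? [ 364.6 -214.    40. ]
FR? [382.1 -57.   40. ]
B [672.8 -87.8  40. ]
disc [ 445.2 -143.8   54. ]
mark [ 498.7 -149.9   40. ]
ptr [ 457.5 -137.3   84. ]
ball [ 582.4 -157.    92. ]
gripL [ 588.5 -192.5  155. ]
gripR [ 600.6 -126.5  155. ]
lipL [ 514.7 -161.9   64. ]
lipR [ 520.1 -134.    64. ]
```

View pics/w1c.png

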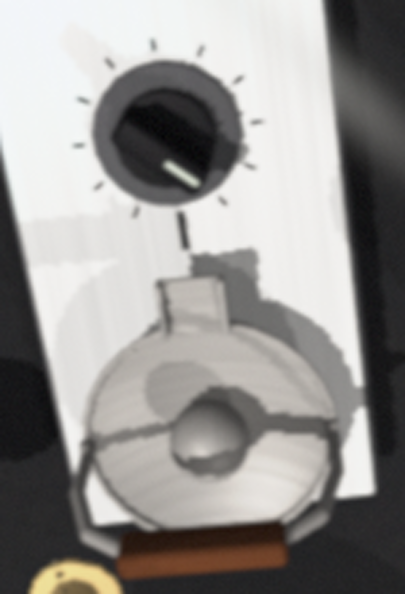

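```bash
python3 - <<'E'
from h import *
c=np.load("w1.npy",allow_pickle=True).item()
px=lambda x,y:(160+x/2.7,130+y/2.7)
a=onz(c,px(163,163),84);b=onz(c,px(200,186),84);d=b-a
print(a,b,np.degrees(np.arctan2(d[1],d[0])))
print("disc",onz(c,px(169,133),54))
D=np.array([449,-144.3])
for yaw in(15,25,35,45):
    r=np.radians(yaw);u=np.array([np.cos(r),np.sin(r)]);v=np.array([-u[1],u[0]])
    P=[[*(D+23*i*u+7*j*v),84] for i,j in((1,1),(1,-1),(-1,-1),(-1,1))]
    print(yaw,((proj(c,P)-[160,130])*2.7).round().tolist())
# handle yaw and centre
g1=onz(c,px(118,555),155);g2=onz(c,px(288,540),155);print(g1,g2,(g1+g2)/2,np.degrees(np.arctan2(*(g2-g1)[[1,0]])))
l=onz(c,px(192,280),64);print("lip end mid",l)
E
```

```text
[ 451.3929281  -143.65870163   84.        ] [ 465.3838915  -130.70011813   84.        ] 42.806193100553706
disc [ 445.99555569 -141.92584091   54.        ]
15 [[200.0, 195.0], [173.0, 209.0], [119.0, 121.0], [147.0, 105.0]]
25 [[206.0, 188.0], [182.0, 207.0], [113.0, 128.0], [138.0, 108.0]]
35 [[211.0, 180.0], [190.0, 203.0], [109.0, 136.0], [129.0, 112.0]]
45 [[214.0, 171.0], [198.0, 197.0], [106.0, 145.0], [121.0, 118.0]]
[ 588.8847549  -194.06661429  155.        ] [ 598.26728452 -125.1607164   155.        ] [ 593.57601971 -159.61366535  155.        ] 82.24604180105169
lip end mid [ 516.03988252 -148.78844315   64.        ]
```

{"method": "arm_command", "body": {
  "steps": [0.1, -0.17, -0.6, 1, 100, 0.1, -0.17, -0.6, 1, 100, 0.1, -0.17, -0.6, 1, 100, 0.1, -0.17, -0.6, 1, 100, 0.1, -0.17, -0.6, 1, 100]
}}

```text
time_s: 4.45
eef_pos: [448.8, -142.5, 170.4]
ee_rot: [0.0, -0.101, 0.995, -0.0]
force: [0.7, -0.2, 0.8]
grip_width: 1.0
```

{"method": "arm_command", "body": {
  "steps": [0, 0, 0, 1, 100, 0, 0, 0, 1, 100, 0, 0, 0, 1, 100, 0, 0, 0, 1, 100, 0, 0, 0, 1, 100]
}}

```text
time_s: 5.08
eef_pos: [448.7, -142.2, 171.3]
ee_rot: [0.0, -0.314, 0.95, -0.0]
force: [0.5, -0.1, 0.1]
grip_width: 0.999
```

{"method": "arm_command", "body": {
  "steps": [0, 0, 0, 1, 100, 0, 0, 0, 0, 100]
}}

```text
time_s: 5.32
eef_pos: [448.7, -142.2, 171.3]
ee_rot: [0.0, -0.353, 0.936, -0.0]
force: [-0.1, 0.5, -0.3]
grip_width: 0.998
```

```bash
python3 - <<'E'
from h import *
s=sense();print(s["time_s"],s["eef_pos"],s["ee_rot"],s["joints"])
c=capture("wrist");cv2.imwrite("pics/w2.png",c["frame"])
np.save("w2.npy",{k:v for k,v in c.items() if k!="frame"},allow_pickle=True)
for D in([449,-144],):
  print(proj(c,[[*D,84],[*D,54],[*(np.array(D)+50*np.array([.994,-.108])),40]]).round())
for t in["dial_grip","dial_mark"]:
        r=search_frame(c,t);print(t,[(np.round(x["point"]).tolist(),round(x["score"],2),proj(c,x["point"]).round()[0].tolist()) for x in r[:3]])
E
```

```text
5.325 [ 448.69888816 -142.22222409  171.32580497] [ 3.28685849e-05 -3.52927405e-01  9.35650706e-01 -3.49875695e-05] [-5.56618422e-01  2.53537708e-01  1.74259106e+00  1.05964874e-05
  1.14536836e+00 -2.84881513e+00]
[[248. 199.]
 [248. 187.]
 [206. 220.]]
dial_grip [([443.0, -148.0, 48.0], 0.57, [249.0, 177.0])]
dial_mark [([457.0, -163.0, 43.0], 0.62, [225.0, 177.0])]
```

View pics/w2.png

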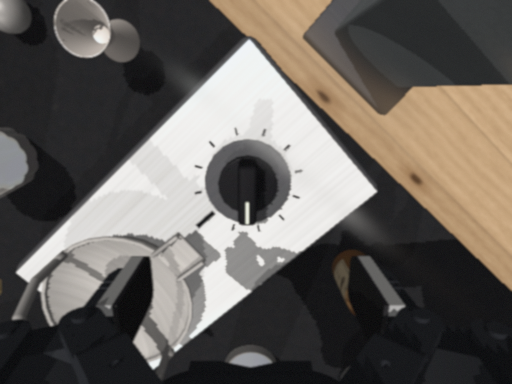

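The view shows the bar upright in the image, so the jaws are square to it. The disc centre is about (248,181), the long mark (205,219) and the chiller corners (249,40), (376,190) and (17,272). I'll check these against the model.

```bash
python3 - <<'E'
from h import *
from scipy.optimize import least_squares
c=np.load("w2.npy",allow_pickle=True).item();c1=np.load("w1.npy",allow_pickle=True).item()
E=np.array(c["extrinsics"]);print("cam",(-E[:3,:3].T@E[:3,3]).round(),E[2,:3].round(3))
u=np.array([np.cos(np.radians(42)),np.sin(np.radians(42))]);D=np.array([449,-144])
print(proj(c,[[*(D+23*u),84],[*(D+23*u),54],[*(D-23*u),84],[*(D-24*u),54],[*(D+24*u),54]]).round())
print([onz(c,p,z).round(1) for p,z in[((248,181),54),((205,219),40),((249,40),40),((376,190),40),((17,272),40),((248,224),84),((248,157),84)]])
# fit chiller pose from both views: corners, long mark, disc
obs=[(c,(249,40),(-150,-85,40)),(c,(376,190),(-150,85,40)),(c,(205,219),(-20,0,40)),(c,(17,272),(150,-85,40)),(c,(248,181),(-70,0,54)),
(c1,(150,128),(-150,-85,40)),(c1,(277,111),(-150,85,40)),(c1,(299,313),(150,85,40)),(c1,(228.1,215.6),(-20,0,40)),(c1,(222.6,179.3),(-70,0,54))]
def f(p):
    R=np.array([[np.cos(p[2]),-np.sin(p[2])],[np.sin(p[2]),np.cos(p[2])]])
    return np.concatenate([(proj(k,[*(R@m[:2]+p[:2]),m[2]])[0]-o) for k,o,m in obs])
r=least_squares(f,[522,-152,-.108],loss="soft_l1");p=r.x;print(p);print(f(p).reshape(-1,2).round(1).tolist())
a=np.array([np.cos(p[2]),np.sin(p[2])]);print("dial",p[:2]-70*a,"plate",p[:2]+80*a)
E
```

```text
cam [ 392. -192.  313.] [ 0.225  0.197 -0.954]
[[249. 229.]
 [249. 214.]
 [248. 168.]
 [248. 158.]
 [249. 216.]]
[array([ 445.2, -147.8,   54. ]), array([ 498.5, -151. ,   40. ]), array([ 366.1, -216.3,   40. ]), array([382.5, -58.9,  40. ]), array([ 652.7, -247.6,   40. ]), array([ 463.6, -131.5,   84. ]), array([ 426.2, -164.2,   84. ])]
[ 5.18332213e+02 -1.52763868e+02 -1.04983982e-01]
[[-0.2, -11.7], [9.0, 1.0], [0.4, 0.2], [-8.5, 0.8], [-0.6, 5.1], [-6.9, -2.0], [2.9, -4.2], [3.1, 1.5], [-0.7, -0.6], [-2.1, 2.6]]
dial [ 448.71761657 -145.42848176] plate [ 597.89175279 -161.14716755]
```

{"method": "arm_command", "body": {
  "steps": [-0.02, -0.07, -0.6, 0, 100, 0, 0, -0.6, 0, 100, 0, 0, -0.6, 0, 60, 0, 0, -0.42, 0, 40, 0, 0, 0, 0, 30],
  "grip_force": 25
}}

```text
time_s: 6.1
eef_pos: [447.1, -145.4, 59.4]
ee_rot: [-0.001, -0.353, 0.936, 0.001]
force: [0.1, -0.3, 0.8]
grip_width: 0.376
```

{"method": "arm_command", "body": {
  "steps": [0, 0, 0, 0, 0, 0, 0, 0, 0, 0, 0, 0, 0, 0, 0, 0, 0, 0, 0, 0]
}}

```text
time_s: 6.6
eef_pos: [448.1, -146.0, 61.1]
ee_rot: [0.0, -0.353, 0.936, -0.001]
force: [-0.8, 1.2, 6.6]
grip_width: 0.154
```

```bash
python3 - <<'E'
from h import *
s=sense();print({k:np.round(s[k],3) for k in("time_s","eef_pos","ee_rot","force","wrist_torque","grip_width")})
E
```

```text
{'time_s': np.float64(6.6), 'eef_pos': array([ 448.052, -145.97 ,   61.114]), 'ee_rot': array([ 0.   , -0.353,  0.936, -0.001]), 'force': array([-0.765,  1.191,  6.643]), 'wrist_torque': array([0.202, 0.287, 0.005]), 'grip_width': np.float64(0.154)}
```

{"method": "arm_command", "body": {
  "steps": [0, 0, 0.03, -1, 0, 0, 0, 0, -1, 0, 0, 0, 0, -1, 0, 0, 0, 0, -1, 0, 0, 0, 0, -1, 0]
}}

```text
time_s: 7.22
eef_pos: [448.0, -145.9, 61.3]
ee_rot: [0.0, -0.141, 0.99, -0.0]
force: [4.5, -1.5, -11.4]
grip_width: 0.154
```

{"method": "arm_command", "body": {
  "steps": [0, 0, 0, -1, 0, 0, 0, 0, -1, 0, 0, 0, 0, -1, 0, 0, 0, 0, -0.8, 0, 0, 0, 0, -0.7, 0]
}}

```text
time_s: 7.85
eef_pos: [448.0, -146.0, 61.3]
ee_rot: [0.001, 0.055, 0.999, -0.0]
force: [5.0, -2.3, -11.1]
grip_width: 0.156
```

{"method": "arm_command", "body": {
  "steps": [0, 0, 0, 0, 0, 0, 0, 0, 0, 0]
}}

```text
time_s: 8.1
eef_pos: [448.0, -146.0, 61.3]
ee_rot: [0.001, 0.054, 0.999, -0.0]
force: [5.0, -2.2, -12.3]
grip_width: 0.157
```

```bash
python3 - <<'E'
from h import *
s=sense();print({k:np.round(s[k],4) for k in("time_s","eef_pos","ee_rot","force","wrist_torque","grip_width")});q=s["ee_rot"];print(2*np.degrees(np.arctan2(q[2],q[1]))-90)
E
```

```text
{'time_s': np.float64(8.1), 'eef_pos': array([ 448.0266, -146.0433,   61.3047]), 'ee_rot': array([ 6.000e-04,  5.360e-02,  9.986e-01, -3.000e-04]), 'force': array([  4.9763,  -2.2318, -12.3027]), 'wrist_torque': array([-0.3747, -0.8174, -0.0672]), 'grip_width': np.float64(0.1565)}
83.85140350070643
```

{"method": "arm_command", "body": {
  "steps": [0, 0, 0, 0, 60, 0, 0, 0, 0, 100, 0, 0, 0.4, 0, 100, 0, 0, 1, 0, 100, 0, 0, 1, 0, 100]
}}

```text
time_s: 8.72
eef_pos: [447.4, -145.6, 183.4]
ee_rot: [-0.0, 0.053, 0.999, 0.0]
force: [0.0, -0.6, 0.4]
grip_width: 0.997
```

{"method": "arm_command", "body": {
  "steps": [0, 0, 1, 0, 100, 0.2, 0, 0.4, 0, 100, 0, 0, 0, 0, 100]
}}

```text
time_s: 9.1
eef_pos: [458.2, -145.9, 252.8]
ee_rot: [0.001, 0.053, 0.999, -0.001]
force: [0.4, -0.4, -0.9]
grip_width: 1.002
```

```bash
python3 - <<'E'
from h import *
s=sense();print(s["time_s"],s["eef_pos"],s["ee_rot"],s["joints"])
c=capture("wrist");np.save("w3.npy",{k:v for k,v in c.items() if k!="frame"},allow_pickle=True)
q=proj(c,[[448,-145.5,84],[598,-161,150]]).round();print(q)
m=trace(c,"tumbler")
cv2.imwrite("pics/w3.png",cv2.resize(c["frame"][60:384,90:400],None,fx=1.85,fy=1.85,interpolation=cv2.INTER_CUBIC))
E
```

```text
9.1 [ 458.19657931 -145.92028171  252.84331564] [ 1.26015544e-03  5.32372671e-02  9.98580853e-01 -6.96639244e-04] [-5.52577280e-01  1.97311572e-01  1.59015389e+00 -1.67918315e-05
  1.35124744e+00 -2.01684497e+00]
[[249. 163.]
 [250. 345.]]
```

View pics/w3.png

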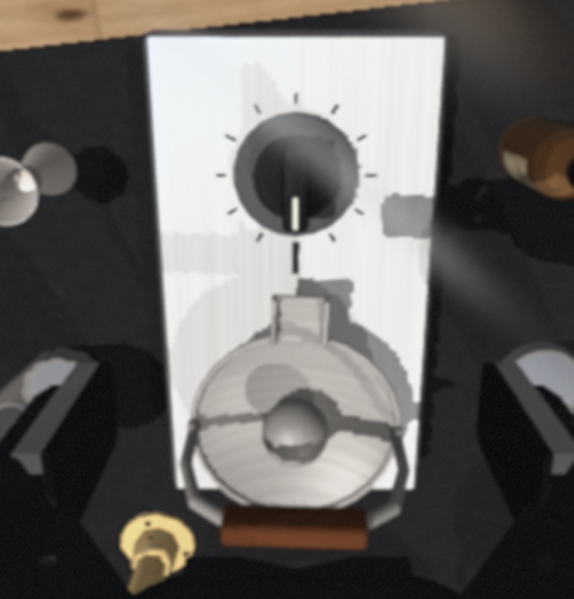

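The pointer line at crop (295,213) now sits right on the long mark at (296,257), directly opposite the tick at (296,97). The ball is still in the middle at (294,427), and the grip spans (221..368, 507..549).

```bash
python3 - <<'E'
from h import *
c=np.load("w3.npy",allow_pickle=True).item();px=lambda x,y:(90+x/1.85,60+y/1.85)
for n,y,dy,z in(("front-bottom",507,508,141),("back-top",545,549,159)):
    a=onz(c,px(222,y),z);b=onz(c,px(367,dy),z);print(n,a,b,(a+b)/2,np.degrees(np.arctan2(b[1]-a[1],b[0]-a[0])))
print("ball",onz(c,px(294,427),72)); 
a=onz(c,px(273,297),64);b=onz(c,px(328,300),64);print("lip tip",(a+b)/2)
pl=onz(c,px(189,424),80);pr=onz(c,px(402,430),80);print(pl,pr,np.degrees(np.arctan2(*(pr-pl)[[1,0]])))
S=[capture(n) for n in("scene","side")]
for k in S:
    for t in("handle_grip","tumbler","highball"):
        r=trace(k,t);print(t,[ (round(x["score"],2),np.argwhere(x["mask"]).min(0)[::-1],np.argwhere(x["mask"]).max(0)[::-1]) for x in r[:2]])
    for t in("tumbler","highball","ball_center"):print(t,[np.round(x["point"]) for x in search_frame(k,t)[:2]])
E
```

```text
front-bottom [ 589.88962046 -196.32665144  141.        ] [ 597.97069983 -125.54244768  141.        ] [ 593.93016015 -160.93454956  141.        ] 83.48702498748473
back-top [ 596.37140609 -195.16122412  159.        ] [ 605.77947588 -128.03359704  159.        ] [ 601.07544099 -161.59741058  159.        ] 82.02184940384733
ball [ 593.74072988 -161.51707819   72.        ]
lip tip [ 515.36017238 -149.32928334   64.        ]
[ 580.07258095 -221.39426368   80.        ] [597.14952697 -98.52309623  80.        ] 82.08757352475983
handle_grip [(0.73, array([239, 211]), array([257, 232])), (0.63, array([262, 164]), array([310, 211]))]
tumbler [(0.64, array([325, 208]), array([353, 247]))]
highball [(0.71, array([232, 144]), array([255, 199])), (0.52, array([239, 211]), array([257, 232]))]
tumbler [array([ 570., -328.,   59.])]
highball [array([597.,  -9.,  99.])]
ball_center [array([ 585., -175.,   83.]), array([ 470., -376.,   23.])]
handle_grip [(0.88, array([240, 164]), array([317, 232]))]
tumbler [(0.65, array([293, 244]), array([332, 302])), (0.39, array([199, 210]), array([222, 234]))]
highball [(0.68, array([253, 126]), array([283, 194]))]
tumbler [array([ 588., -337.,   57.])]
highball [array([610., -20., 106.]), array([ 469., -194.,   42.])]
ball_center [array([ 592., -173.,   78.]), array([540.,  93.,  35.])]
```

{"method": "arm_command", "body": {
  "steps": [0.28, -0.03, 0, -1, 100, 0.28, -0.03, 0, -1, 100, 0.28, -0.03, 0, -1, 100, 0.28, -0.03, 0, -1, 100, 0.28, -0.03, 0, -1, 100]
}}

```text
time_s: 10.52
eef_pos: [528.1, -153.3, 251.7]
ee_rot: [-0.0, 0.27, 0.963, 0.0]
force: [-0.0, -0.9, 0.3]
grip_width: 1.002
```

{"method": "arm_command", "body": {
  "steps": [0.28, -0.03, 0, -1, 100, 0.28, -0.03, 0, -1, 100, 0.28, -0.03, 0, -1, 100, 0.28, -0.03, 0, -1, 100, 0.27, -0.03, 0, -1, 100]
}}

```text
time_s: 11.15
eef_pos: [597.6, -160.8, 251.7]
ee_rot: [-0.0, 0.472, 0.882, -0.0]
force: [-0.7, -0.1, 0.6]
grip_width: 0.999
```

{"method": "arm_command", "body": {
  "steps": [0, 0, -0.2, -1, 100, 0, 0, -0.2, -1, 100, 0, 0, -0.1, -1, 100, 0, 0, 0, -1, 100, 0, 0, 0, -1, 100]
}}

```text
time_s: 11.78
eef_pos: [597.2, -160.8, 226.6]
ee_rot: [-0.0, 0.651, 0.759, -0.0]
force: [0.5, 0.9, -0.3]
grip_width: 0.999
```

{"method": "arm_command", "body": {
  "steps": [0, 0, 0, -1, 100, 0, 0, 0, -1, 100, 0, 0, 0, -1, 100, 0, 0, 0, -0.3, 100, 0, 0, 0, 0, 100]
}}

```text
time_s: 12.4
eef_pos: [597.2, -160.8, 226.8]
ee_rot: [-0.0, 0.752, 0.659, -0.0]
force: [0.0, -1.2, 0.5]
grip_width: 0.996
```

```bash
python3 - <<'E'
from h import *
s=sense();q=s["ee_rot"];print(s["time_s"],s["eef_pos"],2*np.degrees(np.arctan2(q[2],q[1]))-90,s["joints"])
c=capture("wrist");np.save("w4.npy",{k:v for k,v in c.items() if k!="frame"},allow_pickle=True)
E=np.array(c["extrinsics"]);print("cam",(-E[:3,:3].T@E[:3,3]).round())
print(proj(c,[[597.5,-161.2,159],[597.5,-161.2,72],[602,-126,159],[593,-196,159]]).round())
cv2.imwrite("pics/w4.png",c["frame"])
E
```

```text
12.4 [ 597.18994376 -160.80196634  226.76438365] -7.564744030686782 [-4.52193345e-01  5.26172100e-01  1.19670237e+00 -1.60277808e-05
  1.41873281e+00 -3.20161227e-01]
cam [608. -84. 369.]
[[250. 212.]
 [250. 179.]
 [249. 160.]
 [250. 260.]]
```

View pics/w4.png

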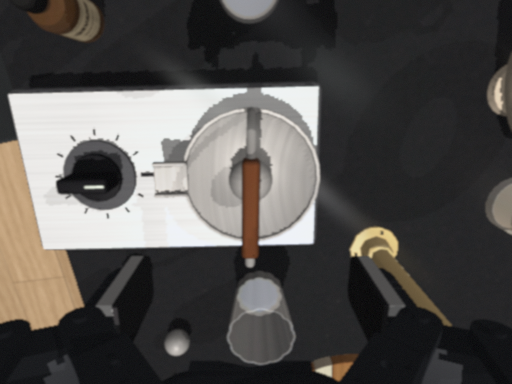

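The view shows the grip running vertically from (251,160) to (249,260), midway between the fingers as predicted. The ball is beneath it at (251,178), and the tumbler base is at (258,295).

{"method": "arm_command", "body": {
  "steps": [0, 0, -0.5, -0.2, 100, 0, 0, -0.5, 0, 100, 0, 0, -0.5, 0, 100, 0, 0, -0.4, 0, 70, 0, 0, 0, 0, 40],
  "grip_force": 40
}}

```text
time_s: 13.08
eef_pos: [596.6, -160.5, 130.6]
ee_rot: [-0.001, 0.758, 0.652, -0.001]
force: [0.0, -0.9, -0.2]
grip_width: 0.609
```

{"method": "arm_command", "body": {
  "steps": [0, 0, 0, 0, 25, 0, 0, 0, 0, 18, 0, 0, 0, 0, 10, 0, 0, 0, 0, 0, 0, 0, 0, 0, 0]
}}

```text
time_s: 13.7
eef_pos: [597.5, -160.8, 132.8]
ee_rot: [0.001, 0.758, 0.652, 0.0]
force: [-1.5, 2.4, 6.8]
grip_width: 0.135
```

```bash
python3 - <<'E'
from h import *
s=sense();print({k:np.round(s[k],3) for k in("time_s","eef_pos","ee_rot","force","wrist_torque","grip_width")})
S=[capture(n) for n in("scene","side")]
# tumbler position: fit model outline (rim circle & base) bbox to masks
from scipy.optimize import least_squares
th=np.linspace(0,2*np.pi,60)
for t,h,r in(("tumbler",87,35),):
    bb=[]
    for k in S:
        m=np.argwhere(trace(k,t)[0]["mask"]);bb.append(np.r_[m.min(0)[::-1],m.max(0)[::-1]])
    def f(p):
        o=[]
        for k,b in zip(S,bb):
            q=proj(k,np.concatenate([np.c_[p[0]+rr*np.cos(th),p[1]+rr*np.sin(th),th*0+z] for z,rr in((h,r),(0,27))]))
            o+=[*(np.r_[q.min(0),q.max(0)]-b)]
        return o
    x=least_squares(f,[580,-330]);print(t,x.x,np.round(x.fun,1),np.degrees(np.arctan2(x.x[1]+161,x.x[0]-597.5))%360)
E
```

```text
{'time_s': np.float64(13.7), 'eef_pos': array([ 597.475, -160.828,  132.8  ]), 'ee_rot': array([0.001, 0.758, 0.652, 0.   ]), 'force': array([-1.511,  2.401,  6.827]), 'wrist_torque': array([ 0.225,  0.256, -0.003]), 'grip_width': np.float64(0.135)}
tumbler [ 585.76090214 -324.30024104] [-0.2 -0.4  1.2  1.3 -1.  -1.5  0.7  0.1] 265.8882746160009
```

{"method": "arm_command", "body": {
  "steps": [0, 0, 0, 0, 0, 0, 0, 0.02, 0, 0, 0, 0, 0.04, 0, 0, 0, 0, 0.08, 0, 0, 0, 0, 0.1, 0, 0],
  "grip_force": 60
}}

```text
time_s: 14.52
eef_pos: [597.0, -160.7, 143.8]
ee_rot: [-0.0, 0.758, 0.652, -0.0]
force: [0.7, -0.1, -4.0]
grip_width: 0.129
```

{"method": "arm_command", "body": {
  "steps": [0, 0, 0.12, 0, 0, 0, 0, 0.12, 0, 0, 0, 0, 0.12, 0, 0, 0, 0, 0.12, 0, 0, 0, 0, 0.12, 0, 0]
}}

```text
time_s: 15.15
eef_pos: [597.2, -160.8, 174.2]
ee_rot: [0.0, 0.758, 0.652, 0.0]
force: [0.2, -0.6, -3.2]
grip_width: 0.128
```

```bash
python3 - <<'E'
from h import *
s=sense();print({k:np.round(s[k],3) for k in("time_s","eef_pos","ee_rot","force","wrist_torque","grip_width")})
c=capture("scene")
cv2.imwrite("pics/s2.png",cv2.resize(c["frame"][130:260,200:370],None,fx=4,fy=4,interpolation=cv2.INTER_CUBIC))
E
```

```text
{'time_s': np.float64(15.15), 'eef_pos': array([ 597.202, -160.757,  174.231]), 'ee_rot': array([0.   , 0.758, 0.652, 0.   ]), 'force': array([ 0.186, -0.551, -3.159]), 'wrist_torque': array([ 0.046, -0.032, -0.027]), 'grip_width': np.float64(0.128)}
```

View pics/s2.png

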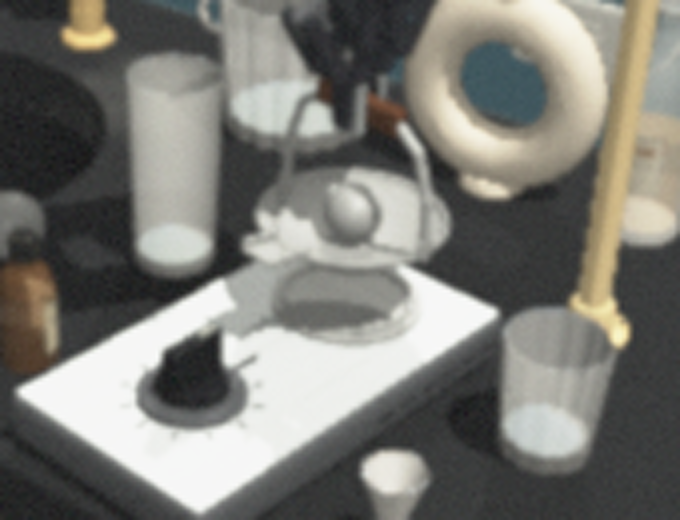

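The dish is lifted, hanging level with the ball in the middle at (352,212). I'll carry on up, then turn.

{"method": "arm_command", "body": {
  "steps": [0, 0, 0.12, 0, 0, 0, 0, 0.12, 0, 0, 0, 0, 0.12, 0, 0, 0, 0, 0.12, 0, 0, 0, 0, 0.1, 0, 0]
}}

```text
time_s: 15.82
eef_pos: [597.2, -160.8, 203.2]
ee_rot: [0.0, 0.758, 0.652, 0.0]
force: [-0.0, 0.1, -4.6]
grip_width: 0.125
```

{"method": "arm_command", "body": {
  "steps": [0, 0, 0.08, 0, 0, 0, 0, 0.05, 0, 0, 0, 0, 0.03, 0.1, 0, 0, 0, 0, 0.2, 0, 0, 0, 0, 0.3, 0]
}}

```text
time_s: 16.45
eef_pos: [597.1, -160.7, 210.6]
ee_rot: [-0.0, 0.74, 0.672, -0.0]
force: [-0.7, 0.5, -3.6]
grip_width: 0.132
```

{"method": "arm_command", "body": {
  "steps": [0, 0, 0, 0.4, 0, 0, 0, 0, 0.5, 0, 0, 0, 0, 0.6, 0, 0, 0, 0, 0.6, 0, 0, 0, 0, 0.6, 0]
}}

```text
time_s: 17.08
eef_pos: [597.1, -160.8, 210.7]
ee_rot: [-0.0, 0.656, 0.755, -0.0]
force: [-1.1, -0.3, -3.6]
grip_width: 0.128
```

{"method": "arm_command", "body": {
  "steps": [0, 0, 0, 0.6, 0, 0, 0, 0, 0.6, 0, 0, 0, 0, 0.6, 0, 0, 0, 0, 0.6, 0, 0, 0, 0, 0.6, 0]
}}

```text
time_s: 17.7
eef_pos: [597.2, -160.8, 210.8]
ee_rot: [-0.0, 0.552, 0.834, -0.0]
force: [-0.7, -1.1, -4.0]
grip_width: 0.126
```

{"method": "arm_command", "body": {
  "steps": [0, 0, 0, 0.6, 0, 0, 0, 0, 0.6, 0, 0, 0, 0, 0.6, 0, 0, 0, 0, 0.6, 0, 0, 0, 0, 0.6, 0]
}}

```text
time_s: 18.32
eef_pos: [597.2, -160.8, 210.7]
ee_rot: [-0.0, 0.438, 0.899, -0.0]
force: [0.2, -0.2, -4.3]
grip_width: 0.133
```

{"method": "arm_command", "body": {
  "steps": [0, 0, 0, 0.6, 0, 0, 0, 0, 0.6, 0, 0, 0, 0, 0.6, 0, 0, 0, 0, 0.6, 0, 0, 0, 0, 0.6, 0]
}}

```text
time_s: 18.95
eef_pos: [597.2, -160.8, 210.7]
ee_rot: [-0.0, 0.317, 0.948, -0.0]
force: [-0.5, -1.5, -3.3]
grip_width: 0.132
```

{"method": "arm_command", "body": {
  "steps": [0, 0, 0, 0.6, 0, 0, 0, 0, 0.6, 0, 0, 0, 0, 0.6, 0, 0, 0, 0, 0.6, 0, 0, 0, 0, 0.6, 0]
}}

```text
time_s: 19.58
eef_pos: [597.2, -160.8, 210.7]
ee_rot: [-0.0, 0.19, 0.982, 0.0]
force: [0.3, 0.3, -2.9]
grip_width: 0.124
```

{"method": "arm_command", "body": {
  "steps": [0, 0, 0, 0.6, 0, 0, 0, 0, 0.6, 0, 0, 0, 0, 0.5, 0, 0, 0, 0, 0.3, 0, 0, 0, 0, 0.1, 0]
}}

```text
time_s: 20.2
eef_pos: [597.2, -160.8, 210.8]
ee_rot: [-0.0, 0.101, 0.995, -0.0]
force: [0.4, 0.5, -3.4]
grip_width: 0.129
```

{"method": "arm_command", "body": {
  "steps": [0, 0, 0, 0, 0, 0, 0, 0, 0, 0, 0, 0, 0, 0, 0, 0, 0, 0, 0, 0, 0, 0, 0, 0, 0]
}}

```text
time_s: 20.82
eef_pos: [597.2, -160.8, 210.8]
ee_rot: [-0.0, 0.101, 0.995, -0.0]
force: [0.2, -0.2, -3.7]
grip_width: 0.127
```

```bash
python3 - <<'E'
from h import *
s=sense();print({k:np.round(s[k],3) for k in("time_s","eef_pos","ee_rot","force","wrist_torque","grip_width")});q=s["ee_rot"];print((2*np.degrees(np.arctan2(q[2],q[1]))-90))
A=[]
for n,sl in(("scene",np.s_[110:280,190:370]),("side",np.s_[110:310,190:350])):
    c=capture(n);A.append(cv2.resize(c["frame"][sl],(395,int(395*(sl[0].stop-sl[0].start)/(sl[1].stop-sl[1].start))),interpolation=cv2.INTER_CUBIC))
    for t in("lip","ball_center","tumbler","highball"):print(t,[np.round(x["point"]) for x in search_frame(c,t)[:1]])
h=max(a.shape[0] for a in A);A=[cv2.copyMakeBorder(a,0,h-a.shape[0],0,0,0) for a in A]
cv2.imwrite("pics/s3.png",np.hstack(A))
E
```

```text
{'time_s': np.float64(20.825), 'eef_pos': array([ 597.173, -160.758,  210.791]), 'ee_rot': array([-0.   ,  0.101,  0.995, -0.   ]), 'force': array([ 0.17 , -0.152, -3.723]), 'wrist_torque': array([-0.054, -0.01 ,  0.041]), 'grip_width': np.float64(0.127)}
78.3753306044776
lip [array([ 591., -166.,  147.])]
ball_center [array([ 470., -376.,   28.])]
tumbler [array([ 569., -329.,   60.])]
highball [array([599., -12., 100.])]
lip [array([ 600., -164.,  139.])]
ball_center [array([ 473., -382.,   22.])]
tumbler [array([ 590., -340.,   54.])]
highball [array([604.,  -9., 124.])]
```

View pics/s3.png

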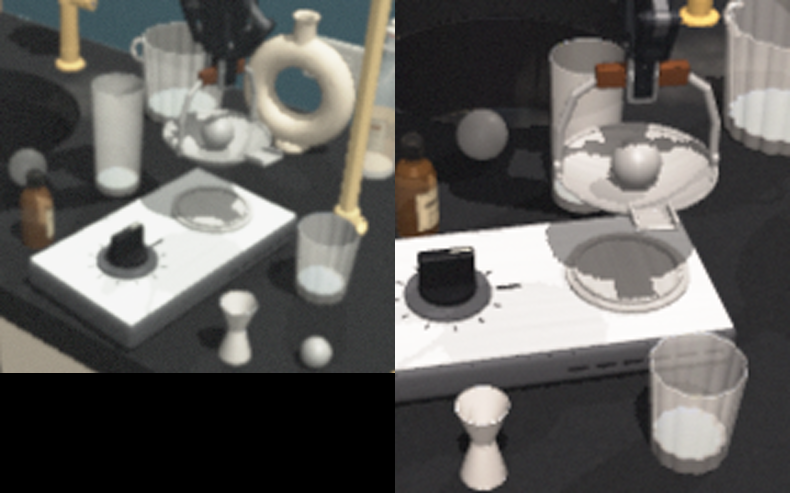

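The lip points roughly at the tumbler with the ball centred. It is about 6° short (258° against about 265°), so I'll add that gently.

{"method": "arm_command", "body": {
  "steps": [0, 0, 0, 0.1, 0, 0, 0, 0, 0.3, 0, 0, 0, 0, 0.4, 0, 0, 0, 0, 0.3, 0, 0, 0, 0, 0.1, 0]
}}

```text
time_s: 21.95
eef_pos: [597.2, -160.8, 210.8]
ee_rot: [0.0, 0.049, 0.999, 0.0]
force: [0.4, 0.1, -3.6]
grip_width: 0.131
```

{"method": "arm_command", "body": {
  "steps": [0, 0, 0, 0, 0, 0, 0, 0, 0, 0, 0, 0, 0, 0, 0, 0, 0, 0, 0, 0, 0, 0, 0, 0, 0]
}}

```text
time_s: 22.58
eef_pos: [597.2, -160.8, 210.8]
ee_rot: [-0.0, 0.049, 0.999, -0.0]
force: [-0.6, -0.2, -3.0]
grip_width: 0.126
```

{"method": "arm_command", "body": {
  "steps": [0, 0, 0, 0, 0, 0, 0, 0, 0, 0, 0, 0, 0, 0, 0, 0, 0, 0, 0, 0, 0, 0, 0, 0, 0]
}}

```text
time_s: 23.2
eef_pos: [597.2, -160.8, 210.8]
ee_rot: [0.0, 0.049, 0.999, 0.0]
force: [0.3, -0.1, -3.8]
grip_width: 0.127
```

```bash
python3 - <<'E'
from h import *
s=sense();print({k:np.round(s[k],3) for k in("time_s","eef_pos","dq","force","wrist_torque","grip_width")});q=s["ee_rot"];print((2*np.degrees(np.arctan2(q[2],q[1]))+90))
c=capture("side");P=[[597.2,-160.8,45+78+27]];print("exp ball px",proj(c,P))
for a in(258,265,272):
    r=np.radians(a);print(a,proj(c,[597.2+88*np.cos(r),-160.8+88*np.sin(r),138]))
w=capture("wrist")
A=cv2.resize(c["frame"][110:310,190:350],(395,494),interpolation=cv2.INTER_CUBIC);B=cv2.copyMakeBorder(cv2.resize(w["frame"],(395,296)),0,198,0,0,0)
cv2.imwrite("pics/s4.png",np.hstack([A,B]))
E
```

```text
{'time_s': np.float64(23.2), 'eef_pos': array([ 597.186, -160.767,  210.801]), 'dq': array([-0.001, -0.002,  0.001, -0.002, -0.   ,  0.002]), 'force': array([ 0.263, -0.15 , -3.817]), 'wrist_torque': array([-0.044,  0.013,  0.039]), 'grip_width': np.float64(0.127)}
264.3752320326922
exp ball px [[286.45405074 174.63222155]]
258 [[293.87711909 207.21315529]]
265 [[299.73246718 206.6990319 ]]
272 [[305.34307246 205.75515878]]
```

View pics/s4.png

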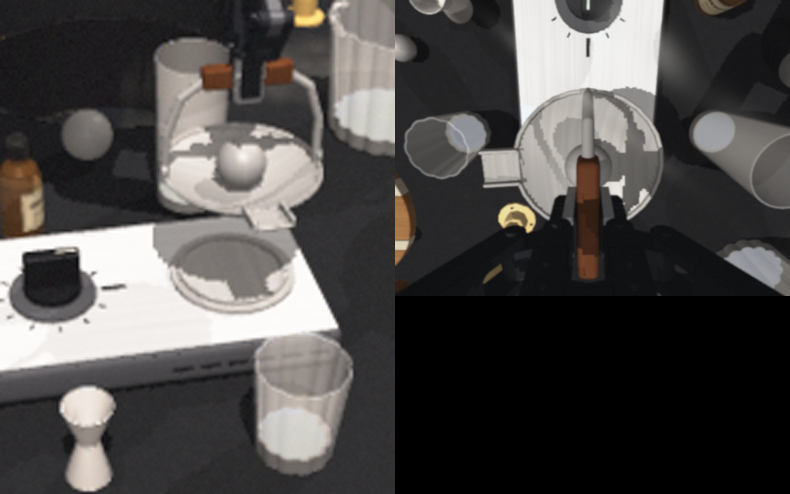

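The lip tip is at side px (300,200), about what a heading of 265° predicts. The ball is centred at (287,177), the pointer is on the mark, and the arm is still.

```bash
python3 -c "
from rig import finish_job;print(finish_job())"
```

```text
the job is handed in; nothing more can be done
None
```

I turned the dial about 48° clockwise. The wrist camera showed its pointer on the long mark, directly opposite the far tick. I then took the dish by its handle, lifted it straight up about 78 mm and turned it about 93° so the lip faces the short tumbler.

- **Lip direction:** the lip heads about 264°, and the tumbler's bearing from the cold plate is about 264–266°.
- **Dish and ball:** the dish hangs level over the cold plate, about 12 mm of handle in the grip. The ball sits within about 2 pixels of the predicted middle.
- **Arm:** it was at rest at 23.2 s, with the wrist carrying a load of about 3.8 N.
- **Other things:** the glasses, jigger and bottle look unmoved in the last pictures.

Two checks disagreed slightly. The chiller's corners and the dial's disc fitted my model less well than the long mark did, with the corners about 7 mm inside the stated size. The trained network failed to find the ball in the dish after the lift and reported a decoy instead, so I judged the ball's place from the pictures.

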